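# Build and sign off a nested furnace crucible set at the inspection bench

## Task

Build the furnace set on the lab jack: into the black graphite crucible standing there, nest the white crucible, then the grey metal can, then the slim ivory crucible, one at a time from largest to smallest, each set down gently (never dropped in) so that it stands upright, flat on the floor of the one around it. Only when the set is complete, sign it off: press the green head of the self-inking stamp all the way down to its stop and let it spring back up. The graphite crucible stays on the jack's platform, and the bottle, red cup, yellow tray and caliper are left undisturbed.

Things in the scene. Friction and masses are not known exactly. Their poses are not given: they have to be found in the camera images.
- platform (a point): centre of the top face of the steel platform (120 x 120 mm) of a fixed scissor lab jack; the platform is 60 mm above the bench. z is up; a black hand knob sticks out 84 mm (30 mm wide) from the centre on its -x side, at mid-height (31 mm above the bench). The jack stands at any place and yaw near the middle of the work area.
- guard_mid (a point): centre (half-way up, on the axis) of the open black graphite crucible, outer diameter 90 mm, height 42 mm, wall 8 mm (inner diameter 74 mm), floor 6 mm thick, about 220 g. It stands loose on the jack platform, near its middle. z is its axis, upwards.
- liner_mid (a point): centre (half-way up, on the axis) of the open white ceramic crucible, outer diameter 64 mm, height 58 mm, wall 4 mm (inner diameter 56 mm), floor 4 mm thick, about 200 g, standing upright on the bench. z is its axis, upwards. Nested in the graphite crucible its rim stands 22 mm above the graphite rim. Straight sides, plain rim: grip it round the outside just below the rim, on the part that will stand proud.
- can_mid (a point): centre (half-way up, on the axis) of the open grey metal can, outer diameter 47 mm, height 76 mm, wall 2 mm (inner diameter 43 mm), floor 3 mm thick, about 240 g, standing upright on the bench. z is its axis, upwards. Nested in the white crucible its rim stands 22 mm above the white rim.
- inner_mid (a point): centre (half-way up, on the axis) of the slim open ivory crucible, outer diameter 34 mm, height 94 mm, wall 2.5 mm, floor 3 mm thick, about 120 g, standing upright on the bench. z is its axis, upwards. Nested in the can its rim stands 21 mm above the can's rim.
- stamp_top (a point): centre of the top of the green round head (38 mm wide) of a self-inking stamp, 104 mm above the bench when up; it moves down with the head. The stamp's black frame (44 x 54 mm) is fixed to the bench over a white traveller card (paper, 120 x 85 mm); the grey upper body (40 x 62 mm, 54 to 78 mm high) moves with the head.
- stamp (a joint): travel of the stamp's head, m: 0 up, 0.012 fully down at its stop, moved by pressing straight down; a spring (about 4 N at the start, 9.5 N at the stop) returns it.
- wash_bottle: bystander: white squeeze bottle with red cap and bent spout, 72 mm diameter, 208 mm tall, the spout reaching 50 mm to its +x side; origin at the centre of its underside. Loose.
- red_cup: bystander: red plastic cup, 74 mm across the rim, 95 mm tall; origin at the centre of its underside. Loose.
- yellow_tray: bystander: small empty yellow tray, 50 x 100 mm (x, y), 28 mm tall; origin at the centre of its underside. Loose.
- caliper: bystander: digital caliper lying flat, 235 mm long along its x, 60 mm wide at the jaws, 13 mm thick; origin under the middle of its beam. Loose.
There are look-alikes about, which are no part of the job. Leave any turquoise look-alike of the part that bears can_mid alone. What is shaped like the part that bears inner_mid but blue is not meant.

How it is judged:
On the way, in this order (a step that is already met when the one before it is completed fails the run):
1. the white crucible stands flat in the graphite crucible on the jack (z of liner_mid in the frame of guard_mid between 0.0115 and 0.0165 m and horizontal distance between liner_mid and guard_mid below 0.008 m and angle between each of liner_mid, guard_mid's own z axis and vertical below 0.06 rad and z of guard_mid in the frame of platform between 0.018 and 0.024 m and horizontal distance between guard_mid and platform below 0.035 m), for 0.2 s.
2. the grey can stands flat in the white crucible (all of step 1 and z of can_mid in the frame of liner_mid between 0.0105 and 0.0155 m and horizontal distance between can_mid and liner_mid below 0.0075 m and angle between can_mid's own z axis and vertical below 0.06 rad), for 0.2 s.
3. the ivory crucible stands flat in the grey can (all of step 2 and z of inner_mid in the frame of can_mid between 0.0095 and 0.0145 m and horizontal distance between inner_mid and can_mid below 0.0075 m and angle between inner_mid's own z axis and vertical below 0.06 rad), for 0.2 s.
4. with the set complete, the stamp's head is pressed down to its stop (value of joint stamp above 0.0112 m and z of liner_mid in the frame of guard_mid between 0.0115 and 0.0165 m and horizontal distance between liner_mid and guard_mid below 0.008 m and angle between each of liner_mid, can_mid, inner_mid's own z axis and vertical below 0.06 rad and z of can_mid in the frame of liner_mid between 0.0105 and 0.0155 m and horizontal distance between can_mid and liner_mid below 0.0075 m and z of inner_mid in the frame of can_mid between 0.0095 and 0.0145 m and horizontal distance between inner_mid and can_mid below 0.0075 m), for 0.05 s.
At the end, for the whole second after the job is handed in: All four crucibles nested, upright (0.06 rad) and at rest, each underside within 2.5 mm of the floor of the one around it; the graphite one on the platform, within 35 mm of its centre; the stamp head back up (within 2 mm) (all of step 3 and linear speed of each of guard, liner, can, inner below 0.02 m/s and value of joint stamp below 0.002 m); the robot touches nothing.
It fails at once if a crucible is rammed into another (contact force above 100 N) (contact force between liner and guard above 100 N or contact force between can and liner above 100 N or contact force between inner and can above 100 N).
It fails at once if a crucible is dropped: out of the fingers' touch it falls or flies faster than 0.4 m/s (a free fall of about 8 mm) ((linear speed of guard above 0.4 m/s and contact force between the fingers and guard below 0.05 N) or (linear speed of liner above 0.4 m/s and contact force between the fingers and liner below 0.05 N) or (linear speed of can above 0.4 m/s and contact force between the fingers and can below 0.05 N) or (linear speed of inner above 0.4 m/s and contact force between the fingers and inner below 0.05 N)).
It fails at once if the stamp is pressed (more than half way) before the set is complete (value of joint stamp above 0.006 m and not (z of liner_mid in the frame of guard_mid between 0.0115 and 0.0165 m and horizontal distance between liner_mid and guard_mid below 0.008 m and angle between each of liner_mid, can_mid, inner_mid's own z axis and vertical below 0.06 rad and z of can_mid in the frame of liner_mid between 0.0105 and 0.0155 m and horizontal distance between can_mid and liner_mid below 0.0075 m and z of inner_mid in the frame of can_mid between 0.0095 and 0.0145 m and horizontal distance between inner_mid and can_mid below 0.0075 m)).
It fails at once if the bottle, red cup, yellow tray or caliper is shifted more than 20 mm or tipped (distance of any of wash_bottle, red_cup, yellow_tray, caliper from where it was at the start of the episode above 0.02 m or angle between any of wash_bottle, red_cup, yellow_tray, caliper's own z axis and vertical above 0.3 rad).
It also fails if it takes over 67 s, if anything falls off the work surface, if the arm or the gripper's body presses on something with over 40 N, if the wrist force passes 120 N, or if a joint passes its speed limit or range.

## Robot

A 7-joint arm with a two-finger parallel gripper is mounted at the origin on the work surface. World frame = base frame: x ahead of the robot, y to its left, z up, the work surface at z = 0. Lengths are in m, angles in rad, forces in N, time in s.
With the tool pointing down it reaches from about 0.375 to 0.925 m from the base axis. Payload 3.1 kg.
Tool frame: the origin (TCP) lies between the finger pads; the fingertips stand 8 mm ahead of it and the grasp point (between the pads) lies 11 mm behind it; z points along the fingers, y is the line along which they close (so a half turn about z gives the same grasp; the last joint's range is limited). The gripper opens to 85 mm and grips with 20 to 120 N. Pads are 22 mm wide; open, the fingers measure 114 mm over their backs; the gripper's body (76 mm by 85 mm) begins 54 mm behind the grasp point. The pads swing forward as they close: fully open they stand 13 mm farther back than shut.
Start: joints at [-1.275, 0.383, 0.044, 1.598, -0.018, 1.161, -0.05], TCP at [0.249, 0.6, 0.239] pointing down, gripper open.
Joint ranges: [-2.61, 2.61], [-0.41, 2.15], [-1.48, 1.57], [0, 2.5], [-1.57, 4.71], [0.05, 1.97], [-2.85, 2.85]. Speed limits (rad/s): [2.79, 2.79, 3.14, 3.14, 3.14, 3.14, 3.14].

## Interface

Orientations are given as a rotation vector (axis times angle).
In Python, from rig import robot gives the robot as it stands. The module is installed in compiled form; this text tells all that it offers.
- The arm moves only by the tool move_arm, never from a script. Its argument "series" is one flat list of numbers, 7 for each row, row after row: the shift along the tool's x, y, z as a fraction of full scale, then the turn, a rotation vector about the tool's x, y, z as a fraction of full scale, then the gripper command: -1 is shut, 1 is fully open, values between are in proportion. A call has 1 to 20 rows; each row shifts and turns the commanded pose from where the row before left it, along the tool's axes as they then stand; what a row does not reach is not made up. Full scale, the value 1, is 80 mm for a shift and 180 degrees for a turn. A row lasts 1/8 s, in which the tool goes at most 62.5 mm and 10.7 degrees, less where a joint would pass 70% of its speed; a pose out of reach is approached as far as the arm can. A call with a number of a shift or a turn outside -1 to 1 is refused whole. A call with a gripper value outside its range is refused whole. The fingers move at their own pace and stop on an object; "newtons" is the grip in N (left out, the last holds). Time passes only in rows, so rows that do not move let the fingers close. It gives the time, the measured TCP pose, the force, the opening and the grip force at its end, in the units of the state.
- robot.read_state(): the state, without advancing time (a new reading comes with each control period).
- robot.snapshot(name): name is "side" or "top" or "wrist"; returns the picture (420x560x3 uint8, red, green, blue); there is no depth.
- robot.calibration(name): a dict with "fx", "fy", "cx", "cy" (pixels), "R" (3x3) and "t" (3): a world point X has camera coordinates R X + t. Camera axes: x right, y down, z forward; pixel columns grow to the right and rows downward; lengths in m; the calibration is good to about 2 mm. A picture is of the moment at which its call begins: read the wrist's pose just before it. calibration takes no time and is no camera call; for the wrist camera it gives the pose at the moment of the call.
- robot.sign_off(): hands the job in; it is judged then, once.
Trained networks look in the newest picture that a camera, given by its name, has taken for a name from the list of things; names that differ only in an ending like _2 or _b are one class to them, and where a whole thing is asked for, a point or a joint stands for the part that bears it (a point fixed in the world has none). Each returns a list of dicts, best first, with "p" (0 to 1); they miss things now and then, are a little off and sometimes report something else, mostly with a low value. They report only what shows in the picture. A call takes as long as a camera call. They do not tell look-alikes from the thing itself.
- robot.silhouettes(target, camera): "region" (420x560 bool, what is visible of it) and "xy" ([column, row] in pixels, amid what is visible of it).
- robot.pinpoint(target, camera): "xy" ([column, row] in pixels: a listed point, or the origin of a listed thing).
The state is a dict: "time": time; "joint_positions": joint angles; "joint_vel": joint speeds; "joint_efforts": joint torques, N m; "tool_pos": TCP position; "tcp_rot": TCP orientation; "wrist_force": force on the tool from outside, world axes, zero at the start; "ft_torque": the same for the moment, N m; "finger_gap": opening from 0.0 (shut) to 1.0 (fully open); "finger_force": force on a finger pad.
Only numpy, scipy, OpenCV 4.12 (cv2) and the standard library are available. Lean on these libraries where they do the work, as an engineer would, in place of code of your own. Each camera call takes 0.05 s, during which the arm holds its last target. There are 200 camera calls.

## Working session

There is one attempt and no reset: what is moved stays moved. The work goes in short steps, Python scripts to look and compute and a tool call to move; the robot and the scene stay as the last step left them, time stands still between calls to the robot, and variables do not carry over. Pictures are saved under pics/ and viewed, at most 10 in all, crops included, and the job is handed in when it is done.

Besides the shell and the picture viewer there is one more tool, called after "Call:" as name(argument=value, ...) on one line, values as JSON. move_arm: Moves the arm, as the interface text tells. Its arguments: {"type":"object","properties":{"series":{"type":"array"},"newtons":{"type":"number"}},"required":["series"]}

```bash
mkdir -p pics
cat > h.py <<'E'
import numpy as np, cv2
from rig import robot
from scipy.spatial.transform import Rotation as Ro
def snap(n,f=None):
    im=robot.snapshot(n)
    if f: cv2.imwrite('pics/'+f,im[:,:,::-1])
    return im
def ray(c,xy):
    R=np.array(c["R"]);t=np.array(c["t"])
    d=R.T@np.array([(xy[0]-c["cx"])/c["fx"],(xy[1]-c["cy"])/c["fy"],1])
    return -R.T@t,d/np.linalg.norm(d)
def atz(c,xy,z):
    o,d=ray(c,xy);return o+d*(z-o[2])/d[2]
def tri(obs):
    A=np.zeros((3,3));b=np.zeros(3);P=[]
    for c,xy in obs:
        o,d=ray(c,xy);M=np.eye(3)-np.outer(d,d);A+=M;b+=M@o;P.append((o,M))
    X=np.linalg.solve(A,b);return X,[np.linalg.norm(M@(X-o)) for o,M in P]
def proj(c,X):
    p=np.array(c["R"])@X+np.array(c["t"]);return [c["fx"]*p[0]/p[2]+c["cx"],c["fy"]*p[1]/p[2]+c["cy"]]
E
python3 - <<'E'
from h import *
np.set_printoptions(precision=3,suppress=True)
s=robot.read_state();print(s)
for n in ("top","side"):
    im=snap(n,n+"0.png");c=robot.calibration(n);print(n,c)
    for k in ["platform","guard_mid","liner_mid","can_mid","inner_mid","stamp_top","wash_bottle","red_cup","yellow_tray","caliper"]:
        print(k,[(np.round(r["xy"]),round(r["p"],2)) for r in robot.pinpoint(k,n)][:4])
print(robot.read_state()["time"])
a=cv2.imread('pics/top0.png');b=cv2.imread('pics/side0.png')
E
```

```text
{'time': 0.0, 'joint_positions': array([-1.275,  0.384,  0.044,  1.6  , -0.018,  1.161, -0.05 ]), 'joint_vel': array([-0.002,  0.   ,  0.001, -0.   , -0.002, -0.   ,  0.   ]), 'joint_efforts': array([  0.   , -43.346,   1.025, -24.951,   0.011,   0.012,  -0.   ]), 'tool_pos': array([0.249, 0.599, 0.238]), 'tcp_rot': array([-0.614, -3.081,  0.004]), 'wrist_force': array([0.013, 0.245, 0.182]), 'ft_torque': array([ 0.087,  0.007, -0.021]), 'finger_force': 0.0, 'finger_gap': 1.002453841740578}
top {'fx': 453.5826791001398, 'fy': 453.5826791001398, 'cx': 279.1577990988115, 'cy': 212.69862731757888, 'R': array([[ 0.013, -1.   , -0.007],
       [-0.995, -0.012, -0.095],
       [ 0.095,  0.008, -0.995]]), 't': array([-0.045,  0.593,  1.32 ])}
platform [(array([252., 218.]), 0.74), (array([380., 232.]), 0.44)]
guard_mid [(array([254., 218.]), 0.58), (array([263., 150.]), 0.42)]
liner_mid [(array([338., 280.]), 0.57)]
can_mid [(array([386., 207.]), 0.79), (array([412., 234.]), 0.74), (array([378., 236.]), 0.55)]
inner_mid [(array([195., 271.]), 0.71), (array([195., 245.]), 0.7), (array([196.,
[... 312 characters left out ...]
3221753756, 'cy': 208.83118180821484, 'R': array([[ 0.694, -0.72 ,  0.007],
       [-0.465, -0.455, -0.759],
       [ 0.55 ,  0.524, -0.651]]), 't': array([-0.439,  0.315,  0.642])}
platform [(array([252., 204.]), 0.87)]
guard_mid [(array([256., 197.]), 0.95)]
liner_mid [(array([282., 313.]), 0.56)]
can_mid [(array([374., 307.]), 0.72), (array([421., 339.]), 0.68), (array([405., 286.]), 0.65), (array([223., 282.]), 0.59)]
inner_mid [(array([170., 208.]), 0.68), (array([142., 221.]), 0.61), (array([197., 190.]), 0.58)]
stamp_top [(array([184., 147.]), 0.81)]
wash_bottle [(array([315., 218.]), 0.73)]
red_cup []
yellow_tray [(array([223., 284.]), 0.62)]
caliper [(array([322., 186.]), 0.44)]
1.1
```

View pics/top0.png

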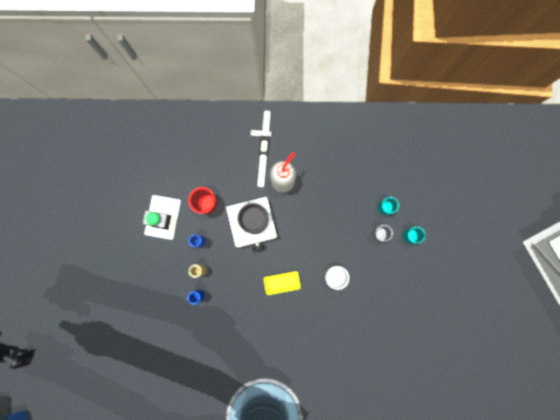

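View pics/side0.png

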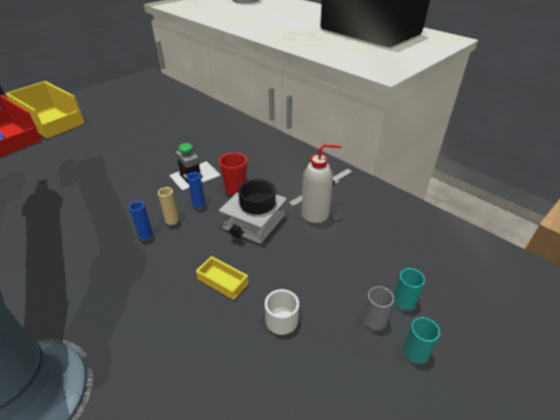

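The top view shows the grey can at (383,233), with turquoise look-alikes at (390,205) and (416,235). The ivory crucible is at (196,271), between blue ones at (196,241) and (195,297). The white crucible is at (338,278), the jack with the graphite crucible at (254,217), and the stamp at (152,218). In the side view the grey can is at (379,308) and the ivory crucible at (169,206). I'll confirm these colours in a crop.

```bash
cat > m.py <<'E'
from h import *
np.set_printoptions(precision=3,suppress=True)
b=cv2.imread('pics/side0.png');a=cv2.imread('pics/top0.png')
f=lambda i,x,y:cv2.resize(i[y:y+110,x:x+140],(392,300),interpolation=3)
cv2.imwrite('pics/crop.png',np.vstack([np.hstack([f(a,150,190),f(a,330,180)]),np.hstack([f(b,110,135),f(b,330,250)])]))
T=robot.calibration("top");S=robot.calibration("side")
def pick(k,n,near,img):
    r=[q for q in robot.pinpoint(k,n)]
    r=sorted(r,key=lambda q:np.hypot(*(np.array(q["xy"])-near)))
    return np.array(r[0]["xy"]) if r else None
for k,nt,ns in [("platform",(252,218),(252,204)),("guard_mid",(254,218),(256,197)),("liner_mid",(338,280),(282,313)),("can_mid",(380,235),(376,307)),("inner_mid",(195,271),(170,208)),("stamp_top",(150,220),(184,147)),("wash_bottle",(280,181),(315,218)),("yellow_tray",(280,284),(223,284)),("caliper",(264,147),(322,186)),("red_cup",(202,205),(235,190)),("can_mid",(388,207),(405,286)),("can_mid",(414,234),(421,339)),("inner_mid",(195,245),(197,190)),("inner_mid",(195,296),(142,221))]:
    p=pick(k,"top",nt,0);q=pick(k,"side",ns,0)
    if p is None or q is None: print(k,p,q,atz(T,p,0));continue
    X,e=tri([(T,p),(S,q)]);print(k,p,q,X,np.round(e,4))
E
python3 m.py
```

```text
platform [252.4 217.5] [252.2 203.8] [0.571 0.043 0.056] [0.007 0.007]
guard_mid [254.4 218.4] [255.7 197. ] [0.57  0.033 0.083] [0.003 0.003]
liner_mid [338.  280.3] [281.5 312.8] [ 0.399 -0.213  0.04 ] [0.002 0.002]
can_mid [378.4 235.9] [374.2 307.1] [ 0.53  -0.331  0.043] [0.003 0.003]
inner_mid [195.4 270.6] [169.7 208.1] [0.424 0.202 0.036] [0.004 0.004]
stamp_top [149.8 219.5] [184.4 146.6] [0.566 0.324 0.1  ] [0.003 0.003]
wash_bottle [280.5 180.8] [315.1 218.1] [ 0.7   -0.043 -0.021] [0.003 0.003]
yellow_tray [280.3 284.2] [222.8 284.1] [ 0.385 -0.046 -0.009] [0.004 0.004]
caliper [264.5 147. ] [321.5 186.5] [0.797 0.011 0.003] [0.003 0.003]
red_cup [202.3 204.9] None [0.618 0.196 0.   ]
can_mid [386.4 206.7] [404.8 285.8] [ 0.613 -0.351  0.049] [0.001 0.001]
can_mid [411.8 233.6] [420.8 338.8] [ 0.537 -0.429  0.037] [0.001 0.001]
inner_mid [195.1 244.9] [196.6 189.7] [0.501 0.2   0.052] [0.008 0.008]
inner_mid [196.  296.2] [142.1 220.9] [0.349 0.198 0.045] [0.002 0.002]
```

View pics/crop.png

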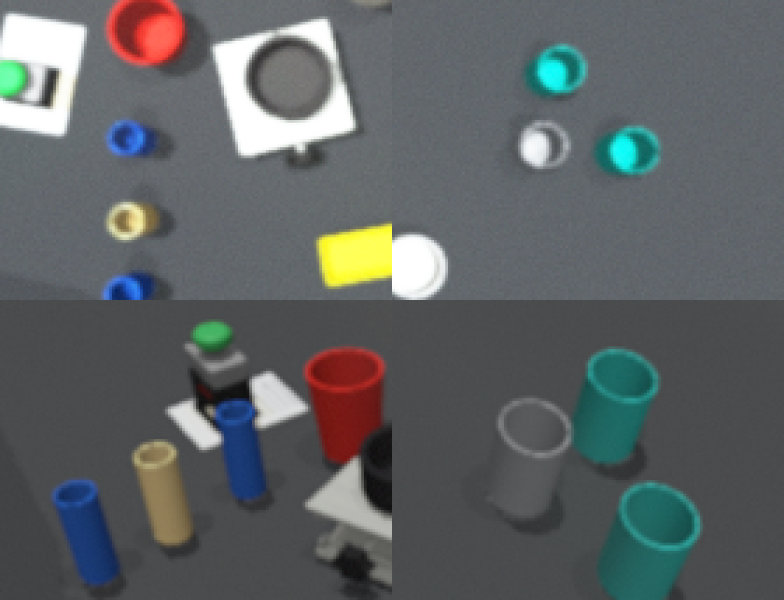

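The crop confirms it: the ivory crucible sits between two blue ones, and the grey can sits beside two turquoise ones. Now a planner that prints rows for me to enter.

```bash
cat >> h.py <<'E'
def plan(wps,g,step=0.056,turn=9.0):
    """wps: (x,y,z,finger-line deg). prints rows in tool axes, from the measured pose"""
    s=robot.read_state();p=np.array(s["tool_pos"]);R=Ro.from_rotvec(s["tcp_rot"]);out=[]
    for x,y,z,a in wps:
        c=[]
        for k in (0,180):
            t=np.radians(a+k);G=Ro.from_matrix(np.array([[-np.sin(t),np.cos(t),0],[np.cos(t),np.sin(t),0],[0,0,-1]]).T)
            c.append(G)
        G=min(c,key=lambda G:(R.inv()*G).magnitude())
        q=np.array([x,y,z]);rv=(R.inv()*G).as_rotvec()
        n=int(np.ceil(max(np.linalg.norm(q-p)/step,np.degrees(np.linalg.norm(rv))/turn,1)))
        for i in range(n):
            d=R.inv().apply((q-p)/n)/.08
            out.append([*np.round(d,3),*np.round(rv/n/np.pi,4),g]);
            R=R*Ro.from_rotvec(np.round(rv/n/np.pi,4)*np.pi)
        p=q
    print(len(out),"rows");[print(*r,sep=",",end=",\n") for r in out]
E
python3 - <<'E'
from h import *
plan([(.43,.2,.25,67),(.40,-.205,.24,67)],1)
E
```

```text
16 rows
-0.501,-0.469,-0.017,0.0,-0.0,0.0003,1,
-0.501,-0.469,-0.017,0.0,-0.0,0.0003,1,
-0.501,-0.468,-0.017,0.0,-0.0,0.0003,1,
-0.502,-0.468,-0.017,0.0,-0.0,0.0003,1,
-0.502,-0.467,-0.017,0.0,-0.0,0.0003,1,
-0.503,-0.467,-0.017,0.0,-0.0,0.0003,1,
-0.503,-0.466,-0.017,0.0,-0.0,0.0003,1,
-0.504,-0.466,-0.017,0.0,-0.0,0.0003,1,
-0.204,-0.601,0.016,0.0,-0.0,0.0,1,
-0.204,-0.601,0.016,0.0,-0.0,0.0,1,
-0.204,-0.601,0.016,0.0,-0.0,0.0,1,
-0.204,-0.601,0.016,0.0,-0.0,0.0,1,
-0.204,-0.601,0.016,0.0,-0.0,0.0,1,
-0.204,-0.601,0.016,0.0,-0.0,0.0,1,
-0.204,-0.601,0.016,0.0,-0.0,0.0,1,
-0.204,-0.601,0.016,0.0,-0.0,0.0,1,
```

Call:
move_arm(series=[-0.5,-0.47,-0.02,0,0,0,1,-0.5,-0.47,-0.02,0,0,0,1,-0.5,-0.47,-0.02,0,0,0,1,-0.5,-0.47,-0.02,0,0,0,1,-0.5,-0.47,-0.02,0,0,0,1,-0.5,-0.47,-0.02,0,0,0,1,-0.5,-0.47,-0.02,0,0,0,1,-0.5,-0.47,-0.02,0,0,0,1,-0.2,-0.6,0.02,0,0,0,1,-0.2,-0.6,0.02,0,0,0,1,-0.2,-0.6,0.02,0,0,0,1,-0.2,-0.6,0.02,0,0,0,1,-0.2,-0.6,0.02,0,0,0,1,-0.2,-0.6,0.02,0,0,0,1,-0.2,-0.6,0.02,0,0,0,1,-0.2,-0.6,0.02,0,0,0,1], newtons=30)

```text
time: 4.5
tool_pos: [0.4002, -0.2056, 0.2397]
tcp_rot: [0.614, 3.079, 0.002]
wrist_force: [1.1, 0.4, 0.1]
finger_gap: 1.0
finger_force: 0.0
```

Run:
```python
from h import *
np.set_printoptions(precision=3,suppress=True)
s=robot.read_state();print(s["tool_pos"],s["tcp_rot"],s["joint_positions"],s["time"],s["wrist_force"])
c=robot.calibration("wrist");snap("wrist","w1.png")
print([ (r["xy"],r["p"]) for r in robot.pinpoint("liner_mid","wrist")],[ (r["xy"],r["p"]) for r in robot.pinpoint("can_mid","wrist")])
o,d=ray(c,(280,210));print(o,d)
for z in (.058,.029): print(proj(c,np.array([.399,-.213,z])))
```

```text
[ 0.4   -0.206  0.24 ] [0.614 3.079 0.002] [-0.449 -0.051  0.827  2.088  0.04   1.086  1.536] 4.5 [1.058 0.38  0.104]
[([283.6, 184.6], 0.69)] [([238.3, 379.4], 0.71), ([226.1, 328.7], 0.61)]
[ 0.324 -0.174  0.374] [ 0.296 -0.13  -0.946]
[np.float64(274.3820315951114), np.float64(186.66977057405347)]
[np.float64(274.9765818556454), np.float64(179.44672897739306)]
```

View pics/w1.png

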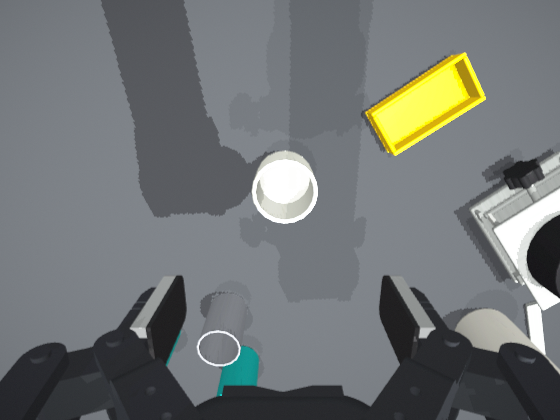

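The wrist view shows the white crucible's rim at (285,191), the grey can at (220,347) and the jack's crucible at right (550,250). I'll fit cylinder outlines to the silhouettes to get precise positions.

```bash
cat >> h.py <<'E'
from scipy.optimize import minimize
def outline(c,x,y,z0,h,r):
    t=np.linspace(0,2*np.pi,48,endpoint=False)
    P=np.array([proj(c,np.array([x+r*np.cos(a),y+r*np.sin(a),z])) for z in (z0,z0+h) for a in t])
    m=np.zeros((420*4,560*4),np.uint8)
    cv2.fillConvexPoly(m,cv2.convexHull(np.int32(np.round(P*4+1.5))),1)
    return cv2.resize(m.astype(np.float32),(560,420),interpolation=cv2.INTER_AREA)
def fit(k,cams,xy,z0,h,r,freez=False):
    """silhouette fit of an upright cylinder; cams: names; returns x,y(,z0) and IoU"""
    obs=[]
    for n in cams:
        c=robot.calibration(n);robot.snapshot(n)
        e=proj(c,np.array([*xy,z0+h/2]))
        L=[q for q in robot.silhouettes(k,n) if np.hypot(*(np.array(q["xy"])-e))<30]
        if L:
            q=min(L,key=lambda q:np.hypot(*(np.array(q["xy"])-e)));obs.append((c,q["region"].astype(np.float32)))
    def cost(v):
        t=0
        for c,m in obs:
            o=outline(c,v[0],v[1],v[2] if freez else z0,h,r);t+=1-np.minimum(o,m).sum()/np.maximum(o,m).sum()
        return t/max(len(obs),1)
    v=[*xy]+([z0] if freez else []);S=[v]+[np.array(v)+.012*np.eye(len(v))[i] for i in range(len(v))]
    f=minimize(cost,v,method="Nelder-Mead",options=dict(initial_simplex=S,xatol=2e-4,fatol=1e-4,maxfev=150))
    print(k,cams,len(obs),np.round(f.x,4),"miss",round(f.fun,3));return f.x
E
python3 - <<'E'
from h import *
for fz in (0,1): fit("liner_mid",["wrist"],(.399,-.213),0,.058,.032,fz)
fit("liner_mid",["top","side"],(.399,-.213),0,.058,.032,1)
fit("can_mid",["wrist"],(.53,-.331),0,.076,.0235)
fit("can_mid",["top","side"],(.53,-.331),0,.076,.0235,1)
fit("guard_mid",["top","side"],(.57,.035),.06,.042,.045,1)
fit("inner_mid",["top","side"],(.424,.2),0,.094,.017,1)
print(robot.read_state()["time"])
E
```

```text
liner_mid ['wrist'] 1 [ 0.408  -0.2061] miss 0.028
liner_mid ['wrist'] 1 [ 0.4111 -0.2075 -0.0113] miss 0.022
liner_mid ['top', 'side'] 2 [ 0.416  -0.1979 -0.015 ] miss 0.417
can_mid ['wrist'] 1 [ 0.5371 -0.3364] miss 0.037
can_mid ['top', 'side'] 2 [ 0.5349 -0.3373  0.0065] miss 0.08
guard_mid ['top', 'side'] 2 [0.5721 0.0362 0.0625] miss 0.293
inner_mid ['top', 'side'] 1 [0.4226 0.1943 0.0051] miss 0.137
5.75
```

Run:
```python
from h import *
plan([(.408,-.206,.12,67),(.408,-.206,.047,67)],1,step=.05)
```

```text
5 rows
-0.032,0.005,0.497,-0.0,-0.0,0.0008,1,
-0.032,0.005,0.497,-0.0,-0.0,0.0008,1,
-0.032,0.005,0.497,-0.0,-0.0,0.0008,1,
-0.0,0.0,0.456,-0.0,-0.0,0.0,1,
-0.0,0.0,0.456,-0.0,-0.0,0.0,1,
```

Call:
move_arm(series=[-0.03,0,0.5,0,0,0,1,-0.03,0,0.5,0,0,0,1,-0.03,0,0.5,0,0,0,1,0,0,0.456,0,0,0,1,0,0,0.456,0,0,0,1,0,0,0,0,0,0,-1,0,0,0,0,0,0,-1,0,0,0,0,0,0,-1,0,0,0,0,0,0,-1], newtons=40)

```text
time: 6.88
tool_pos: [0.408, -0.2069, 0.0474]
tcp_rot: [0.614, 3.079, 0.001]
wrist_force: [-0.3, -0.7, -1.6]
finger_gap: 0.731
finger_force: 44.1
```

Run:
```python
from h import *
s=robot.read_state();print(s["tool_pos"],s["wrist_force"],s["finger_gap"],s["finger_force"],s["time"])
```

```text
[ 0.4079746  -0.20687183  0.0473675 ] [-0.31874529 -0.69451916 -1.62356092] 0.7309818101299942 44.05630399938673 6.875
```

Run:
```python
from h import *
plan([(.408,-.206,.15,67),(.533,-.056,.24,67)],-1,step=.05)
```

```text
8 rows
0.0,0.004,-0.428,0.0001,0.0003,0.0008,-1,
0.001,0.004,-0.428,0.0001,0.0003,0.0008,-1,
0.001,0.003,-0.428,0.0001,0.0003,0.0008,-1,
-0.141,0.467,-0.225,-0.0,-0.0,0.0,-1,
-0.141,0.467,-0.225,-0.0,-0.0,0.0,-1,
-0.141,0.467,-0.225,-0.0,-0.0,0.0,-1,
-0.141,0.467,-0.225,-0.0,-0.0,0.0,-1,
-0.141,0.467,-0.225,-0.0,-0.0,0.0,-1,
```

Call:
move_arm(series=[0,0,-0.2,0,0,0,-1,0,0,-0.5,0,0,0,-1,0,0,-0.57,0,0,0,-1,-0.14,0.47,-0.22,0,0,0,-1,-0.14,0.47,-0.22,0,0,0,-1,-0.14,0.47,-0.22,0,0,0,-1,-0.14,0.47,-0.22,0,0,0,-1,-0.14,0.47,-0.22,0,0,0,-1,0,0,0,0,0,0,-1])

```text
time: 8.0
tool_pos: [0.5341, -0.0505, 0.2379]
tcp_rot: [0.603, 3.078, 0.004]
wrist_force: [-0.4, -0.5, -2.1]
finger_gap: 0.732
finger_force: 45.1
```

Run:
```python
from h import *
s=robot.read_state();print(s["tool_pos"],s["wrist_force"],s["finger_gap"],s["finger_force"],s["time"])
snap("wrist","w2.png")
for f in (0,1): fit("guard_mid",["wrist"],(.572,.036),.06,.042,.045,f)
c=robot.calibration("wrist");p=s["tool_pos"]
for q in robot.silhouettes("liner_mid","wrist"): print("liner",q["xy"],q["p"],q["region"].sum())
```

```text
[ 0.53408745 -0.0504601   0.23788936] [-0.36238339 -0.46523593 -2.07288593] 0.7316580030438288 45.12619290500879 8.0
guard_mid ['wrist'] 1 [0.5737 0.0376] miss 0.035
guard_mid ['wrist'] 1 [0.5757 0.0391 0.0552] miss 0.015
liner [282.5, 287.4] 0.91 19333
```

View pics/w2.png

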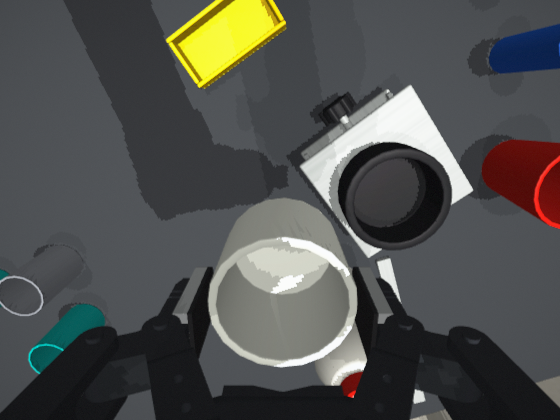

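The white crucible is held upright (rim centre about (283,300)) and the graphite crucible is fully visible at (395,195). Next I fit the held crucible's offset from the TCP.

Run:
```python
from h import *
s=robot.read_state();p=s["tool_pos"];R=Ro.from_rotvec(s["tcp_rot"])
# held: relax the pick radius by handing the fitted centre
for f in (0,1):
    v=fit("liner_mid",["wrist"],p[:2],p[2]-.047,.058,.032,f);print("tool offset",R.inv().apply(np.array([v[0],v[1],p[2]])-p))
fit("guard_mid",["top","side"],(.574,.0376),.06,.042,.045)
g=np.array([.574,.038])
```

```text
liner_mid ['wrist'] 1 [ 0.532 -0.057] miss 0.028
tool offset [-2.61205735e-03  1.13713301e-04 -3.66826075e-06]
liner_mid ['wrist'] 1 [ 0.5338 -0.0571  0.1867] miss 0.017
tool offset [-4.28955413e-03  6.97319902e-04 -6.25119633e-06]
guard_mid ['top', 'side'] 1 [0.5741 0.0391] miss 0.228
```

Run:
```python
from h import *
plan([(.572,.039,.22,67),(.572,.039,.165,67)],-1,step=.045)
```

```text
5 rows
-0.009,0.427,0.066,-0.0,-0.0,0.0008,-1,
-0.007,0.427,0.066,-0.0,-0.0,0.0008,-1,
-0.006,0.427,0.066,-0.0,-0.0,0.0008,-1,
-0.0,0.0,0.344,-0.0,-0.0,-0.0,-1,
-0.0,0.0,0.344,-0.0,-0.0,-0.0,-1,
```

Call:
move_arm(series=[-0.007,0.427,0.066,0,0,0.001,-1,-0.007,0.427,0.066,0,0,0.001,-1,-0.007,0.427,0.066,0,0,0,-1,0,0,0.344,0,0,0,-1,0,0,0.344,0,0,0,-1,0,0,0,0,0,0,-1])

```text
time: 9.45
tool_pos: [0.5697, 0.0394, 0.1626]
tcp_rot: [-0.622, -3.074, 0.004]
wrist_force: [-0.6, -0.1, -2.4]
finger_gap: 0.731
finger_force: 45.1
```

Run:
```python
from h import *
s=robot.read_state();print(s["tool_pos"],s["tcp_rot"],s["wrist_force"],s["time"])
snap("wrist","w3.png");R=Ro.from_rotvec(s["tcp_rot"]);p=s["tool_pos"]
v=fit("liner_mid",["wrist"],p[:2],p[2]-.047,.058,.032,0)
g=fit("guard_mid",["wrist"],(.574,.038),.06,.042,.045,0)
plan([(p[0],p[1],.122,67),(p[0],p[1],.114,67)],-1,step=.03)
```

```text
[0.56974276 0.03939365 0.16259526] [-0.62228309 -3.07367659  0.00416244] [-0.64210491 -0.13004855 -2.40050771] 9.45
liner_mid ['wrist'] 1 [0.5749 0.0379] miss 0.016
guard_mid ['wrist'] 0 [0.574 0.038] miss 0.0
3 rows
0.022,-0.008,0.279,0.0003,0.0004,0.0002,-1,
0.021,-0.007,0.279,0.0003,0.0004,0.0002,-1,
-0.0,0.0,0.1,-0.0,-0.0,-0.0001,-1,
```

View pics/w3.png

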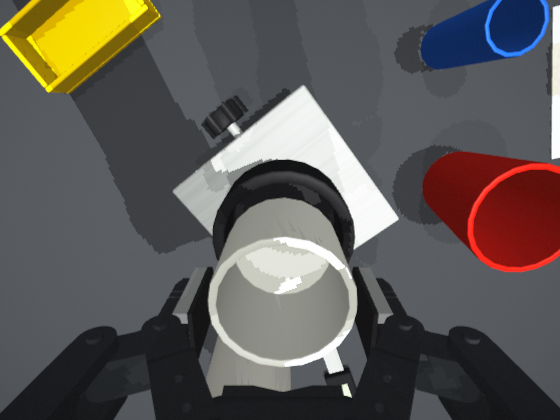

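The held crucible sits over the graphite one, its centre within about 1 mm of the estimate. I'll descend straight and finish slowly.

Call:
move_arm(series=[0,0,0.28,0,0,0,-1,0,0,0.25,0,0,0,-1,0,0,0.04,0,0,0,-1,0,0,0.02,0,0,0,-1,0,0,0.02,0,0,0,-1,0,0,0,0,0,0,-1])

```text
time: 10.45
tool_pos: [0.5724, 0.0392, 0.1167]
tcp_rot: [0.624, 3.078, 0.001]
wrist_force: [-1.3, -0.3, -2.2]
finger_gap: 0.73
finger_force: 45.1
```

Call:
move_arm(series=[0,0,0.015,0,0,0,-1,0,0,0.015,0,0,0,-1,0,0,0.01,0,0,0,-1,0,0,0,0,0,0,-1])

```text
time: 10.95
tool_pos: [0.5719, 0.0392, 0.1129]
tcp_rot: [-0.624, -3.079, 0.0]
wrist_force: [0.1, -0.7, -2.2]
finger_gap: 0.738
finger_force: 45.1
```

Call:
move_arm(series=[0,0,0.01,0,0,0,-1,0,0,0,0,0,0,-1])

```text
time: 11.2
tool_pos: [0.5721, 0.0392, 0.1122]
tcp_rot: [0.624, 3.079, -0.0]
wrist_force: [-0.6, -0.3, -1.3]
finger_gap: 0.733
finger_force: 45.2
```

Call:
move_arm(series=[0,0,0.01,0,0,0,-1,0,0,0,0,0,0,-1])

```text
time: 11.45
tool_pos: [0.5723, 0.0391, 0.112]
tcp_rot: [0.624, 3.079, 0.0]
wrist_force: [-1.5, 0.0, 3.3]
finger_gap: 0.733
finger_force: 45.6
```

Call:
move_arm(series=[0,0,0,0,0,0,0.7,0,0,0,0,0,0,0.8,0,0,0,0,0,0,0.9,0,0,-0.3,0,0,0,0.9,0,0,-0.6,0,0,0,0.9,0,0,-0.6,0,0,0,0.9])

```text
time: 12.2
tool_pos: [0.5716, 0.0391, 0.2322]
tcp_rot: [-0.624, -3.078, 0.001]
wrist_force: [1.1, 0.5, -0.2]
finger_gap: 0.949
finger_force: 0.0
```

Run:
```python
from h import *
s=robot.read_state();print(s["tool_pos"],s["wrist_force"],s["time"])
v=fit("liner_mid",["wrist"],(.574,.038),.066,.058,.032,0)
v=fit("liner_mid",["wrist"],(.574,.038),.066,.058,.032,1)
plan([(.525,-.31,.24,45)],.9,step=.056)
```

```text
[0.5716178  0.03913074 0.23223633] [ 1.11954198  0.49246948 -0.15212307] 12.2
liner_mid ['wrist'] 1 [0.5748 0.0383] miss 0.035
liner_mid ['wrist'] 1 [0.5777 0.0367 0.0566] miss 0.023
7 rows
-0.164,-0.608,-0.014,0.0001,0.0001,0.0175,0.9,
-0.197,-0.598,-0.014,0.0001,0.0001,0.0175,0.9,
-0.23,-0.586,-0.014,0.0001,0.0001,0.0175,0.9,
-0.262,-0.572,-0.014,0.0001,0.0001,0.0175,0.9,
-0.293,-0.557,-0.014,0.0001,0.0001,0.0175,0.9,
-0.323,-0.54,-0.014,0.0001,0.0001,0.0175,0.9,
-0.352,-0.522,-0.014,0.0001,0.0001,0.0175,0.9,
```

Call:
move_arm(series=[-0.16,-0.61,-0.01,0,0,0.0175,0.6,-0.2,-0.6,-0.01,0,0,0.0175,0.6,-0.23,-0.585,-0.01,0,0,0.0175,0.6,-0.26,-0.57,-0.01,0,0,0.0175,0.6,-0.29,-0.555,-0.01,0,0,0.0175,0.6,-0.32,-0.54,-0.01,0,0,0.0175,0.6,-0.35,-0.52,-0.01,0,0,0.0175,0.6,0,0,0,0,0,0,0.6])

```text
time: 13.4
tool_pos: [0.5195, -0.3151, 0.2357]
tcp_rot: [-1.216, -2.894, 0.007]
wrist_force: [-0.1, -0.0, 0.5]
finger_gap: 0.805
finger_force: 0.0
```

Run:
```python
from h import *
s=robot.read_state();print(s["tool_pos"],s["tcp_rot"],s["joint_positions"],s["time"])
snap("wrist","w4.png")
v=fit("can_mid",["wrist"],(.537,-.336),.0,.076,.0235,0)
u=fit("can_mid",["wrist"],(.62,-.351),.0,.076,.0235,0)
u=fit("can_mid",["wrist"],(.54,-.43),.0,.076,.0235,0)
plan([(v[0]-.002,v[1],.15,45),(v[0]-.002,v[1],.065,45)],.6,step=.05)
```

```text
[ 0.51947049 -0.31511388  0.23572562] [-1.21551877 -2.89425714  0.0068335 ] [-0.24016418  0.42570336  0.91417728  1.73901075 -0.35971196  1.15882231
  1.55385135] 13.4
can_mid ['wrist'] 1 [ 0.5375 -0.3366] miss 0.032
can_mid ['wrist'] 1 [ 0.618  -0.3554] miss 0.04
can_mid ['wrist'] 1 [ 0.532  -0.4272] miss 0.351
4 rows
-0.179,-0.082,0.54,0.0001,-0.0002,0.0006,0.6,
-0.179,-0.082,0.54,0.0001,-0.0002,0.0006,0.6,
-0.0,0.0,0.531,-0.0,-0.0,0.0,0.6,
-0.0,0.0,0.531,-0.0,-0.0,0.0,0.6,
```

View pics/w4.png

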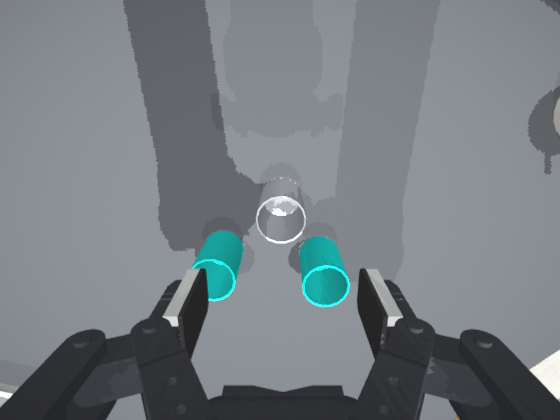

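The grey can is at (281,215) in the wrist view, with the turquoise ones at (220,270) and (324,275). Both are clear of the finger line, so I grasp.

Call:
move_arm(series=[-0.18,-0.08,0.54,0,0,0,0.6,-0.18,-0.08,0.54,0,0,0,0.6,0,0,0.53,0,0,0,0.6,0,0,0.53,0,0,0,0.6,0,0,0,0,0,0,0.6,0,0,0,0,0,0,-1,0,0,0,0,0,0,-1,0,0,0,0,0,0,-1,0,0,0,0,0,0,-1])

```text
time: 14.88
tool_pos: [0.537, -0.3395, 0.0682]
tcp_rot: [1.199, 2.899, 0.001]
wrist_force: [0.5, 1.7, 5.9]
finger_gap: 0.535
finger_force: 42.1
```

Run:
```python
from h import *
s=robot.read_state();print(s["tool_pos"],s["tcp_rot"],s["wrist_force"],s["finger_gap"])
x,y=s["tool_pos"][:2]
plan([(x,y,.19,45),(.52,-.10,.26,60),(.535,-.05,.26,67)],-1,step=.056)
```

```text
[ 0.53697159 -0.33949791  0.06818608] [1.19928127e+00 2.89883502e+00 5.68934360e-04] [0.49844061 1.7200109  5.86288616] 0.5346360885374485
9 rows
-0.002,0.001,-0.508,0.0002,0.0004,0.0001,-1,
-0.001,0.001,-0.508,0.0002,0.0004,0.0001,-1,
-0.001,0.0,-0.508,0.0002,0.0004,0.0001,-1,
0.453,0.393,-0.175,0.0,0.0,-0.0167,-1,
0.432,0.417,-0.175,0.0,0.0,-0.0167,-1,
0.41,0.439,-0.175,0.0,0.0,-0.0167,-1,
0.386,0.46,-0.175,0.0,0.0,-0.0167,-1,
0.361,0.479,-0.175,0.0,0.0,-0.0167,-1,
0.15,0.635,0.0,0.0,0.0001,-0.0387,-1,
```

Call:
move_arm(series=[0,0,-0.2,0,0,0,-1,0,0,-0.6,0,0,0,-1,0,0,-0.7,0,0,0,-1,0.45,0.39,-0.18,0,0,-0.017,-1,0.43,0.42,-0.18,0,0,-0.017,-1,0.41,0.44,-0.18,0,0,-0.017,-1,0.39,0.46,-0.18,0,0,-0.017,-1,0.36,0.48,-0.18,0,0,-0.017,-1,0.15,0.635,0,0,0,-0.038,-1,0,0,0,0,0,0,-1,0,0,0,0,0,0,-1])

```text
time: 16.25
tool_pos: [0.5314, -0.0501, 0.2575]
tcp_rot: [-0.622, -3.078, 0.002]
wrist_force: [0.3, -1.3, -3.0]
finger_gap: 0.534
finger_force: 42.1
```

Run:
```python
from h import *
s=robot.read_state();print(s["tool_pos"],s["tcp_rot"],s["wrist_force"],s["finger_gap"],s["time"])
snap("wrist","w5.png");p=s["tool_pos"];R=Ro.from_rotvec(s["tcp_rot"])
for f in (0,1):
    v=fit("can_mid",["wrist"],p[:2],p[2]-.0675,.076,.0235,f);print("off",R.inv().apply(np.r_[v[:2],p[2]]-p))
    u=fit("liner_mid",["wrist"],(.5748,.038),.066,.058,.032,f)
    w=fit("guard_mid",["wrist"],(.5748,.038),.06,.042,.045,f)
```

```text
[ 0.53135199 -0.05007046  0.2574578 ] [-6.22433443e-01 -3.07780374e+00  2.03622998e-03] [ 0.2875293  -1.29031249 -3.00665836] 0.5342755790371754 16.25
can_mid ['wrist'] 1 [ 0.5297 -0.0497] miss 0.042
off [ 1.62149984e-03 -3.05247522e-04  2.41400715e-06]
liner_mid ['wrist'] 1 [0.5748 0.0376] miss 0.062
guard_mid ['wrist'] 1 [0.5735 0.038 ] miss 0.639
can_mid ['wrist'] 0 [ 0.5314 -0.0501  0.19  ] miss 0.0
off [0. 0. 0.]
liner_mid ['wrist'] 1 [0.5788 0.0399 0.0579] miss 0.039
guard_mid ['wrist'] 0 [0.5748 0.038  0.06  ] miss 0.0
```

View pics/w5.png

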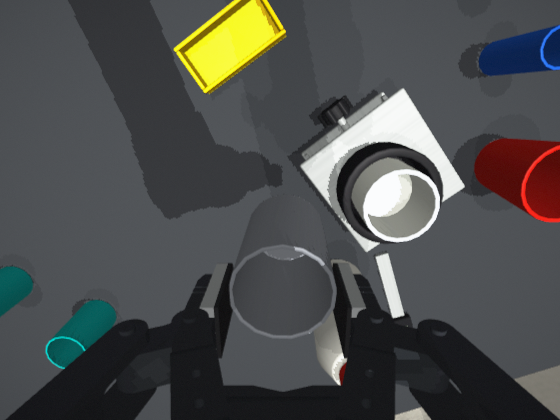

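Run:
```python
from h import *
plan([(.576,.0375,.25,67),(.576,.0375,.21,67)],-1,step=.04)
```

```text
5 rows
-0.027,0.404,0.032,-0.0,-0.0,0.0003,-1,
-0.027,0.404,0.032,-0.0,-0.0,0.0003,-1,
-0.026,0.404,0.032,-0.0,-0.0,0.0003,-1,
-0.0,0.0,0.25,-0.0,-0.0,0.0,-1,
-0.0,0.0,0.25,-0.0,-0.0,0.0,-1,
```

Call:
move_arm(series=[-0.027,0.404,0.032,0,0,0,-1,-0.027,0.404,0.032,0,0,0,-1,-0.027,0.404,0.032,0,0,0,-1,0,0,0.25,0,0,0,-1,0,0,0.25,0,0,0,-1,0,0,0,0,0,0,-1,0,0,0,0,0,0,-1])

```text
time: 17.77
tool_pos: [0.5759, 0.0365, 0.2101]
tcp_rot: [-0.625, -3.079, 0.001]
wrist_force: [0.3, -0.1, -2.3]
finger_gap: 0.535
finger_force: 42.1
```

Run:
```python
from h import *
s=robot.read_state();p=s["tool_pos"];print(p,s["tcp_rot"],s["wrist_force"],s["time"])
snap("wrist","w6.png")
v=fit("can_mid",["wrist"],p[:2],p[2]-.0675,.076,.0235,0)
plan([(p[0],p[1],.1425,67)],-1,step=.02)
```

```text
[0.57592656 0.03651634 0.21013667] [-6.24718438e-01 -3.07879932e+00  5.82538446e-04] [ 0.32357604 -0.1161983  -2.2974243 ] 17.775
can_mid ['wrist'] 1 [0.575  0.0381] miss 0.044
4 rows
0.002,-0.003,0.214,0.0001,0.0001,0.0001,-1,
0.002,-0.003,0.214,0.0001,0.0001,0.0001,-1,
0.002,-0.002,0.214,0.0001,0.0001,0.0001,-1,
0.002,-0.002,0.214,0.0001,0.0001,0.0001,-1,
```

View pics/w6.png

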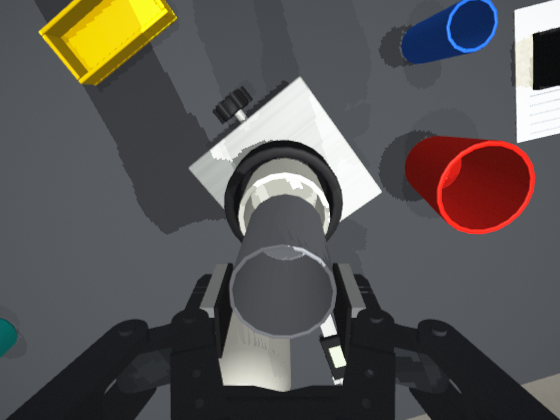

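The can is centred over the white crucible (axis at column 283, crucible at about 285). Descending, slowly at the end.

Call:
move_arm(series=[0,0,0.21,0,0,0,-1,0,0,0.21,0,0,0,-1,0,0,0.21,0,0,0,-1,0,0,0.2,0,0,0,-1,0,0,0.02,0,0,0,-1,0,0,0,0,0,0,-1])

```text
time: 18.68
tool_pos: [0.5762, 0.0375, 0.1421]
tcp_rot: [0.622, 3.079, -0.0]
wrist_force: [-0.2, -0.4, -2.1]
finger_gap: 0.538
finger_force: 42.1
```

Call:
move_arm(series=[0,0,0.015,0,0,0,-1,0,0,0.015,0,0,0,-1,0,0,0.015,0,0,0,-1,0,0,0,0,0,0,-1])

```text
time: 19.18
tool_pos: [0.5759, 0.0377, 0.1386]
tcp_rot: [-0.622, -3.079, -0.0]
wrist_force: [0.3, -0.4, -2.6]
finger_gap: 0.536
finger_force: 42.1
```

Call:
move_arm(series=[0,0,0.012,0,0,0,-1,0,0,0,0,0,0,-1])

```text
time: 19.42
tool_pos: [0.5764, 0.0376, 0.1382]
tcp_rot: [0.622, 3.079, 0.001]
wrist_force: [-0.6, -1.4, 1.4]
finger_gap: 0.533
finger_force: 42.5
```

Call:
move_arm(series=[0,0,0.005,0,0,0,-1,0,0,0,0,0,0,0.3,0,0,0,0,0,0,0.5,0,0,0,0,0,0,0.5,0,0,-0.3,0,0,0,0.5,0,0,-0.5,0,0,0,0.5,0,0,-0.5,0,0,0,0.5])

```text
time: 20.3
tool_pos: [0.5757, 0.0375, 0.2419]
tcp_rot: [-0.622, -3.079, 0.001]
wrist_force: [-0.1, 0.2, 0.9]
finger_gap: 0.751
finger_force: 0.0
```

Run:
```python
from h import *
s=robot.read_state();p=s["tool_pos"];print(p,s["tcp_rot"],s["wrist_force"],s["time"])
v=fit("can_mid",["wrist"],(.5748,.038),.07,.076,.0235,0)
v=fit("can_mid",["wrist"],(.5748,.038),.07,.076,.0235,1)
plan([(.425,.185,.24,90)],.4,step=.056)
```

```text
[0.57569057 0.03751501 0.24186152] [-6.22027247e-01 -3.07872697e+00  9.50319488e-04] [-0.1136399   0.21821478  0.89435143] 20.3
can_mid ['wrist'] 1 [0.5761 0.0402] miss 0.108
can_mid ['wrist'] 1 [0.5807 0.038  0.0555] miss 0.065
4 rows
0.615,0.241,0.005,0.0001,0.0001,-0.0317,0.4,
0.588,0.301,0.005,0.0001,0.0001,-0.0317,0.4,
0.555,0.357,0.006,0.0001,0.0001,-0.0317,0.4,
0.517,0.411,0.006,0.0001,0.0001,-0.0317,0.4,
```

Call:
move_arm(series=[0.615,0.24,0,0,0,-0.032,0.4,0.59,0.3,0,0,0,-0.032,0.4,0.555,0.36,0,0,0,-0.032,0.4,0.52,0.41,0,0,0,-0.032,0.4,0,0,0,0,0,0,0.4,0,0,0,0,0,0,0.4])

```text
time: 21.25
tool_pos: [0.4233, 0.1842, 0.2401]
tcp_rot: [0.006, -3.14, 0.003]
wrist_force: [0.7, 0.6, 0.3]
finger_gap: 0.702
finger_force: 0.0
```

Run:
```python
from h import *
s=robot.read_state();p=s["tool_pos"];print(p,s["tcp_rot"],s["joint_positions"],s["time"])
im=snap("wrist","w7.png")
v=fit("inner_mid",["wrist"],(.4235,.196),.0,.094,.017,0)
for q in robot.silhouettes("inner_mid","wrist"): print(q["xy"],q["p"],im[q["region"]].mean(0).round())
plan([(v[0],v[1],.15,90),(v[0],v[1],.083,90)],.4,step=.045)
```

```text
[0.4233369  0.18424143 0.24012185] [ 5.94045251e-03 -3.14020299e+00  2.62252860e-03] [-1.12185649e+00  3.72655602e-04  6.30315908e-01  2.05546629e+00
  6.81962360e-04  1.08783143e+00  1.08272209e+00] 21.25
inner_mid ['wrist'] 1 [0.4233 0.1969] miss 0.072
[294.8, 188.4] 0.89 [206. 185. 133.]
[302.1, 102.9] 0.89 [ 57. 125. 211.]
[300.2, 264.1] 0.87 [ 38.  84. 164.]
5 rows
0.006,0.057,0.379,-0.0001,-0.0,0.0,0.4,
0.006,0.056,0.379,-0.0001,-0.0,0.0,0.4,
0.006,0.056,0.379,-0.0001,-0.0,0.0,0.4,
-0.0,0.0,0.419,-0.0,-0.0,0.0001,0.4,
-0.0,0.0,0.419,-0.0,-0.0,0.0001,0.4,
```

View pics/w7.png

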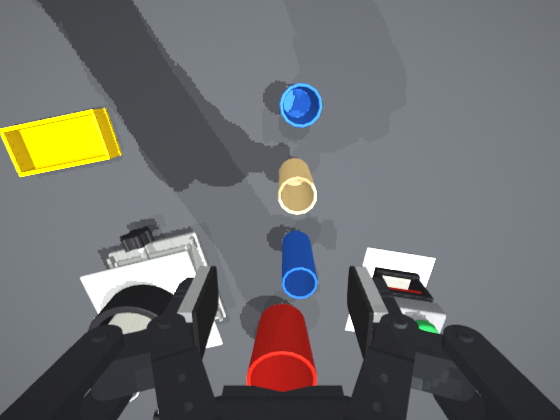

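The ivory crucible is at (297,187), between the blue ones at (300,104) and (299,265), so I grasp it.

Call:
move_arm(series=[0.006,0.057,0.38,0,0,0,0.4,0.006,0.057,0.38,0,0,0,0.4,0.006,0.057,0.38,0,0,0,0.4,0,0,0.4,0,0,0,0.4,0,0,0.4,0,0,0,0.4,0,0,0,0,0,0,0.4,0,0,0,0,0,0,-1,0,0,0,0,0,0,-1,0,0,0,0,0,0,-1,0,0,0,0,0,0,-1,0,0,0,0,0,0,-1], newtons=30)

```text
time: 22.82
tool_pos: [0.4239, 0.1988, 0.0874]
tcp_rot: [-0.005, 3.139, 0.002]
wrist_force: [0.2, -2.4, 6.8]
finger_gap: 0.381
finger_force: 30.4
```

Run:
```python
from h import *
s=robot.read_state();p=s["tool_pos"];print(p)
plan([(p[0],p[1],.22,90),(.51,.01,.29,80),(.53,-.06,.29,67)],-1,step=.056)
```

```text
[0.42389197 0.19882449 0.08739932]
9 rows
-0.001,0.001,-0.553,0.0002,0.0003,0.0004,-1,
-0.001,0.001,-0.553,0.0002,0.0003,0.0004,-1,
-0.0,0.0,-0.553,0.0002,0.0003,0.0004,-1,
-0.269,-0.59,-0.219,-0.0,-0.0,0.0139,-1,
-0.295,-0.578,-0.219,-0.0,-0.0,0.0139,-1,
-0.32,-0.564,-0.219,-0.0,-0.0,0.0139,-1,
-0.344,-0.55,-0.219,-0.0,-0.0,0.0139,-1,
-0.199,-0.409,0.0,-0.0001,-0.0,0.036,-1,
-0.244,-0.384,-0.0,-0.0001,-0.0,0.036,-1,
```

Call:
move_arm(series=[0,0,-0.2,0,0,0,-1,0,0,-0.7,0,0,0,-1,0,0,-0.7,0,0,0,-1,-0.27,-0.59,-0.26,0,0,0.014,-1,-0.295,-0.58,-0.26,0,0,0.014,-1,-0.32,-0.565,-0.26,0,0,0.014,-1,-0.345,-0.55,-0.26,0,0,0.014,-1,-0.2,-0.41,0,0,0,0.036,-1,-0.245,-0.385,0,0,0,0.036,-1,0,0,0,0,0,0,-1,0,0,0,0,0,0,-1])

```text
time: 24.2
tool_pos: [0.5292, -0.0595, 0.2972]
tcp_rot: [-0.62, -3.079, -0.002]
wrist_force: [0.4, 0.0, -1.0]
finger_gap: 0.383
finger_force: 30.4
```

Run:
```python
from h import *
s=robot.read_state();p=s["tool_pos"];print(p,s["tcp_rot"],s["wrist_force"],s["finger_gap"],s["finger_force"],s["time"])
snap("wrist","w8.png");R=Ro.from_rotvec(s["tcp_rot"])
v=fit("inner_mid",["wrist"],p[:2],p[2]-.0875,.094,.017,0);print("off",R.inv().apply(np.r_[v[:2],p[2]]-p))
for f in (0,1):
    u=fit("can_mid",["wrist"],(.5748,.038),.07,.076,.0235,f)
```

```text
[ 0.52915024 -0.05946974  0.29718599] [-6.19893749e-01 -3.07880458e+00 -1.96699144e-03] [ 0.4456553   0.04814417 -0.99406604] 0.38299378639562326 30.406094491263502 24.2
inner_mid ['wrist'] 1 [ 0.528  -0.0583] miss 0.043
off [1.48210153e-03 5.94491311e-04 2.43472273e-06]
can_mid ['wrist'] 1 [0.5761 0.04  ] miss 0.138
can_mid ['wrist'] 1 [0.5854 0.0448 0.0506] miss 0.128
```

Run:
```python
from h import *
for f in (0,1):
    fit("can_mid",["wrist"],(.575,.038),.124,.022,.0235,f)
    fit("liner_mid",["wrist"],(.575,.038),.102,.022,.032,f)
fit("can_mid",["top","side"],(.575,.038),.124,.022,.0235,0)
```

```text
can_mid ['wrist'] 1 [0.5739 0.0391] miss 0.105
liner_mid ['wrist'] 1 [0.5684 0.0347] miss 0.612
can_mid ['wrist'] 1 [0.5645 0.0332 0.1436] miss 0.082
liner_mid ['wrist'] 1 [0.5698 0.0349 0.099 ] miss 0.632
can_mid ['top', 'side'] 2 [0.5733 0.0364] miss 0.13
```

Run:
```python
from h import *
plan([(.5755,.038,.285,67),(.5755,.038,.255,67)],-1,step=.04)
```

```text
4 rows
-0.017,0.452,0.051,-0.0,-0.0,0.0003,-1,
-0.016,0.452,0.051,-0.0,-0.0,0.0003,-1,
-0.016,0.452,0.051,-0.0,-0.0,0.0003,-1,
-0.0,0.0,0.375,-0.0,-0.0,-0.0,-1,
```

Call:
move_arm(series=[-0.016,0.452,0.05,0,0,0,-1,-0.016,0.452,0.05,0,0,0,-1,-0.016,0.452,0.05,0,0,0,-1,0,0,0.375,0,0,0,-1,0,0,0,0,0,0,-1,0,0,0,0,0,0,-1,0,0,0,0,0,0,-1])

```text
time: 26.02
tool_pos: [0.576, 0.0371, 0.2566]
tcp_rot: [0.624, 3.077, 0.002]
wrist_force: [-0.2, -0.8, -1.0]
finger_gap: 0.383
finger_force: 30.4
```

Run:
```python
from h import *
s=robot.read_state();p=s["tool_pos"];print(p,s["wrist_force"],s["time"])
im=snap("wrist","w9.png")
v=fit("inner_mid",["wrist"],p[:2],p[2]-.0875,.094,.017,0)
T={n:robot.calibration(n) for n in ("wrist","top","side")}
L=robot.silhouettes("can_mid","wrist")
for q in L: 
    ys,xs=np.nonzero(q["region"]);print("can",q["xy"],q["p"],xs.min(),xs.max(),ys.min(),ys.max())
c=T["wrist"]
print("expected rim extents for (.5743,.0385):");
o=outline(c,.5743,.0385,.124,.022,.0235)>.5;ys,xs=np.nonzero(o);print(xs.min(),xs.max(),ys.min(),ys.max())
```

```text
[0.57602665 0.0371236  0.25663508] [-0.17142145 -0.75716137 -0.9706956 ] 26.025
inner_mid ['wrist'] 1 [0.5747 0.0377] miss 0.055
can [14.8, 321.2] 0.96 0 40 296 355
can [290.1, 188.1] 0.65 255 316 164 224
expected rim extents for (.5743,.0385):
252 313 171 235
```

Call:
move_arm(series=[0,0.013,0.1,0,0,0,-1,0,0,0.1,0,0,0,-1,0,0,0.1,0,0,0,-1,0,0,0.08,0,0,0,-1,0,0,0,0,0,0,-1])

```text
time: 26.85
tool_pos: [0.5751, 0.039, 0.2239]
tcp_rot: [-0.622, -3.078, 0.001]
wrist_force: [-0.7, -0.7, -1.2]
finger_gap: 0.386
finger_force: 30.4
```

Run:
```python
from h import *
s=robot.read_state();print(s["tool_pos"],s["wrist_force"],s["ft_torque"])
im=snap("wrist","w10.png")
for k in("can_mid","inner_mid"):
  for q in robot.silhouettes(k,"wrist"):
    ys,xs=np.nonzero(q["region"]);print(k,q["xy"],q["p"],xs.min(),xs.max(),ys.min(),ys.max())
```

```text
[0.57509462 0.0389576  0.22387137] [-0.73906397 -0.69844733 -1.20161338] [0.04456965 0.05114837 0.03055803]
can_mid [294.1, 194.9] 0.84 250 319 177 242
can_mid [11.0, 334.7] 0.83 0 23 311 356
inner_mid [281.5, 265.9] 0.75 244 320 197 326
inner_mid [442.3, 38.3] 0.72 395 482 5 67
inner_mid [459.2, 180.4] 0.69 399 519 136 229
```

No contact force, and the ivory crucible is already inside the can's rim. Continuing down.

Call:
move_arm(series=[0,0,0.17,0,0,0,-1,0,0,0.17,0,0,0,-1,0,0,0.17,0,0,0,-1,0,0,0.15,0,0,0,-1,0,0,0.05,0,0,0,-1,0,0,0,0,0,0,-1])

```text
time: 27.75
tool_pos: [0.5755, 0.0389, 0.1676]
tcp_rot: [-0.622, -3.079, 0.001]
wrist_force: [0.4, 0.4, -1.0]
finger_gap: 0.387
finger_force: 30.4
```

Call:
move_arm(series=[0,0,0.025,0,0,0,-1,0,0,0.025,0,0,0,-1,0,0,0.015,0,0,0,-1,0,0,0.01,0,0,0,-1,0,0,0,0,0,0,-1])

```text
time: 28.38
tool_pos: [0.5756, 0.039, 0.162]
tcp_rot: [-0.622, -3.079, -0.0]
wrist_force: [-0.2, -0.1, -1.0]
finger_gap: 0.381
finger_force: 30.4
```

Call:
move_arm(series=[0,0,0.01,0,0,0,-1,0,0,0.01,0,0,0,-1,0,0,0,0,0,0,-1])

```text
time: 28.75
tool_pos: [0.5759, 0.0389, 0.1606]
tcp_rot: [0.622, 3.079, 0.0]
wrist_force: [-0.9, -0.2, 0.4]
finger_gap: 0.385
finger_force: 30.5
```

Call:
move_arm(series=[0,0,0.005,0,0,0,-1,0,0,0,0,0,0,0,0,0,0,0,0,0,0.2,0,0,0,0,0,0,0.3,0,0,-0.3,0,0,0,0.3,0,0,-0.5,0,0,0,0.3,0,0,-0.5,0,0,0,0.3,0,0,0,0,0,0,0.3])

```text
time: 29.75
tool_pos: [0.5783, 0.0387, 0.2677]
tcp_rot: [0.621, 3.073, 0.005]
wrist_force: [0.5, -0.3, -0.8]
finger_gap: 0.648
finger_force: 0.0
```

Run:
```python
from h import *
s=robot.read_state();print(s["tool_pos"],s["wrist_force"],s["time"])
for f in (0,1): fit("inner_mid",["wrist"],(.575,.039),.146,.021,.017,f)
fit("inner_mid",["top","side"],(.575,.039),.146,.021,.017,1)
plan([(.566,.30,.25,80)],-1)
```

```text
[0.57832335 0.03874848 0.26772145] [ 0.48139096 -0.29218182 -0.8461326 ] 29.75
inner_mid ['wrist'] 1 [0.5727 0.038 ] miss 0.1
inner_mid ['wrist'] 1 [0.5714 0.039  0.1492] miss 0.07
inner_mid ['top', 'side'] 1 [0.5849 0.0504 0.1337] miss 0.103
5 rows
0.274,0.593,0.032,-0.0001,-0.0001,-0.0143,-1,
0.247,0.604,0.032,-0.0001,-0.0001,-0.0143,-1,
0.219,0.615,0.032,-0.0001,-0.0001,-0.0143,-1,
0.192,0.624,0.032,-0.0001,-0.0001,-0.0143,-1,
0.163,0.632,0.032,-0.0001,-0.0001,-0.0143,-1,
```

Nested at the right height (about 21 mm proud). Now to the stamp.

Call:
move_arm(series=[0.274,0.593,0.03,0,0,-0.014,-1,0.247,0.604,0.03,0,0,-0.014,-1,0.22,0.615,0.03,0,0,-0.014,-1,0.19,0.624,0.03,0,0,-0.014,-1,0.163,0.632,0.03,0,0,-0.014,-1,0,0,0,0,0,0,-1,0,0,0,0,0,0,-1])

```text
time: 31.02
tool_pos: [0.5671, 0.2996, 0.2512]
tcp_rot: [-0.279, -3.129, 0.003]
wrist_force: [-0.3, -0.8, 0.7]
finger_gap: -0.003
finger_force: 0.0
```

Run:
```python
from h import *
np.set_printoptions(precision=4,suppress=True)
s=robot.read_state();print(s["tool_pos"],s["finger_gap"],s["time"])
ob=[]
for n in ("wrist","top","side"):
    c=robot.calibration(n);im=robot.snapshot(n);hsv=cv2.cvtColor(im,cv2.COLOR_RGB2HSV)
    e=proj(c,np.array([.566,.324,.1]));L=robot.pinpoint("stamp_top",n);xy=L[0]["xy"] if L else None
    m=cv2.inRange(hsv,(50,120,60),(75,255,255));yy,xx=np.mgrid[:420,:560];m&=((xx-e[0])**2+(yy-e[1])**2<60**2).astype(np.uint8)*255
    ys,xs=np.nonzero(m);b=(xs.mean(),ys.mean()) if len(xs) else None
    print(n,e,xy,b,len(xs),atz(c,xy,.104) if xy is not None else 0, atz(c,b,.1) if b else 0)
    if xy is not None: ob.append((c,xy))
print(tri(ob))
# is the nested set standing? grey/ivory seen from side
for k in ("inner_mid","can_mid"):
    for q in robot.silhouettes(k,"side")[:5]: print(k,q["xy"],round(q["p"],2))
fit("inner_mid",["top","side"],(.575,.039),.146,.021,.017,1)
```

```text
[0.5671 0.2996 0.2512] -0.0032704773463792408 31.025
wrist [np.float64(310.1639787380922), np.float64(188.07803001442124)] [310.6, 193.1] (np.float64(306.1699064074874), np.float64(190.51979841612672)) 1389 [0.5693 0.3236 0.104 ] [0.5675 0.3203 0.1   ]
top [np.float64(150.22406957820078), np.float64(218.6313778468961)] [152.4, 221.5] (np.float64(151.8846153846154), np.float64(221.17307692307693)) 52 [0.5577 0.3164 0.104 ] [0.5589 0.319  0.1   ]
side [np.float64(183.50442582008), np.float64(146.41160795598392)] [183.3, 145.7] (np.float64(185.45217391304348), np.float64(147.7478260869565)) 115 [0.5644 0.3215 0.104 ] [0.5657 0.3144 0.1   ]
(array([0.5631, 0.3197, 0.1057]), [np.float64(0.0066579313745753115), np.float64(0.006564419381086997), np.float64(0.0004298167069675838)])
inner_mid [141.4, 220.2] 0.92
inner_mid [254.5, 170.4] 0.75
inner_mid [195.6, 188.3] 0.61
inner_mid [334.2, 179.5] 0.22
can_mid [422.2, 337.8] 0.93
can_mid [405.8, 287.2] 0.64
can_mid [251.6, 182.6] 0.56
can_mid [254.8, 172.9] 0.42
inner_mid ['top', 'side'] 2 [0.5717 0.036  0.147 ] miss 0.121
```

The set stands correctly (ivory top at about .168). Stamp head at (0.567, 0.321): pressing with shut fingers.

Run:
```python
from h import *
plan([(.567,.321,.16,80),(.567,.321,.118,80)],-1,step=.045)
```

```text
4 rows
0.017,0.086,0.383,0.0,-0.0,-0.0004,-1,
0.017,0.086,0.383,0.0,-0.0,-0.0004,-1,
0.017,0.086,0.383,0.0,-0.0,-0.0004,-1,
-0.0,-0.0,0.525,0.0,-0.0,-0.0001,-1,
```

Call:
move_arm(series=[0.017,0.086,0.383,0,0,0,-1,0.017,0.086,0.383,0,0,0,-1,0.017,0.086,0.383,0,0,0,-1,0,0,0.525,0,0,0,-1,0,0,0.05,0,0,0,-1,0,0,0.05,0,0,0,-1,0,0,0,0,0,0,-1])

```text
time: 32.5
tool_pos: [0.5671, 0.3212, 0.1117]
tcp_rot: [-0.28, -3.129, -0.002]
wrist_force: [-3.3, -1.3, 3.9]
finger_gap: -0.0
finger_force: 2.1
```

Contact at about 0.112. The stop should come near TCP 0.100.

Call:
move_arm(series=[0,0,0.05,0,0,0,-1,0,0,0.05,0,0,0,-1,0,0,0.04,0,0,0,-1,0,0,0.02,0,0,0,-1,0,0,0,0,0,0,-1])

```text
time: 33.12
tool_pos: [0.5679, 0.3214, 0.1003]
tcp_rot: [0.281, 3.128, 0.004]
wrist_force: [-4.9, -1.6, 8.7]
finger_gap: -0.004
finger_force: 4.6
```

Call:
move_arm(series=[0,0,0.02,0,0,0,-1,0,0,0.02,0,0,0,-1,0,0,0,0,0,0,-1])

```text
time: 33.5
tool_pos: [0.5681, 0.3215, 0.1001]
tcp_rot: [-0.281, -3.129, -0.006]
wrist_force: [-10.4, -3.8, 22.7]
finger_gap: 0.0
finger_force: 11.1
```

At the stop: 23 N with no further travel. Lifting off.

Call:
move_arm(series=[0,0,-0.1,0,0,0,-1,0,0,-0.2,0,0,0,-1,0,0,-0.6,0,0,0,-1,0,0,-0.6,0,0,0,-1,0,0,-0.3,0,0,0,-1,0,0,0,0,0,0,-1,0,0,0,0,0,0,-1,0,0,0,0,0,0,-1])

```text
time: 34.5
tool_pos: [0.5659, 0.3207, 0.236]
tcp_rot: [-0.28, -3.127, 0.003]
wrist_force: [0.5, -0.5, -0.2]
finger_gap: 0.001
finger_force: 0.0
```

Run:
```python
from h import *
s=robot.read_state();print(s["tool_pos"],s["wrist_force"])
fit("inner_mid",["top","side"],(.573,.038),.146,.021,.017,1)
print([(q["xy"],q["p"]) for q in robot.pinpoint("stamp_top","side")])
print(robot.sign_off())
```

```text
[0.56594905 0.32065416 0.23600505] [ 0.50603856 -0.48678934 -0.22647389]
inner_mid ['top', 'side'] 2 [0.5728 0.0358 0.1474] miss 0.119
[([184.7, 144.6], 0.66)]
the job is handed in; nothing more can be done
None
```

I handed the job in at about 35 s of the 67 s limit: by my measurements all three crucibles stand nested in the graphite one, the stamp went down to its stop and sprang back up, and the arm is clear; the hand-in returned no verdict.

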